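Release the guide-bar clamp

TASK

The chainsaw guide bar is held in the bench clamp by a hinged eyebolt with a wing nut. Loosen the wing nut (the usual right-hand thread) with the bolt still standing in its slot, until the nut is clear of the lug's raised lips, then swing the bolt out of the slotted lug, fold it right down and press it home on its rest for a moment, with a definite but gentle push. Do not pry the nut against the lug, leave the things around the clamp where they are, and let go.

Things in the scene. Friction and masses are not known exactly. Their poses are not given: they have to be found in the camera images.
- clamp: Fixed dark blue-grey cast bench clamp holding a chainsaw guide bar. Origin on the bench under the standing bolt; +x: the way the bolt swings out, z up. Spans x -134 to +46 mm, y -50 to +50 mm. At x > 20 mm only a 12 mm high foot with a steel bolt rest at x = 39 mm, top 29 mm high. The bar (62 mm wide) lies along y, from -90 to +280 mm, 50 mm up, x -110 to -50 mm
- jaw: Upper jaw over the bar, a plate 18 mm thick, x -126 to +17 mm, y -40 to +40 mm; its front (x > -26 mm, y -28 to +28 mm) is the lug with a 16 mm wide slot open towards +x. Springs (about 9 N) lift it straight up, at most 3 mm, as the nut is loosened. Origin: the clamp's origin, 0 to 3 mm up. Its flat top is 74 mm above its origin; nothing close to the nut stands higher
- lug_seat (a point): Point on the jaw's flat top, on the standing bolt's axis, where the nut's base sits; axes as the clamp's. Two lips 2 mm high at x = 13 to 17 mm beside the slot mouth trap the nut's base: with the jaw up, the nut's underside must be about 5 mm above this point before the bolt can pass them; lower, it jams after 1 to 5 mm of swing
- pivot (a point): Centre of the eyebolt's horizontal hinge pin (along the clamp's y), 30 mm above the bench, below the lug. Its axes turn with the bolt
- wingnut: Steel wing nut on the bolt. Origin: centre of its underside; z along the bolt to its end, x along the wings. Round base 24 mm across, 5 mm thick. Right-hand multi-start thread: counter-clockwise seen from the bolt's end raises it 15 mm a turn (2.4 mm a rad), friction 0.18 N m. Starts tight on the seat, 44 to 46.5 mm from the pivot; the thread's end stops it at 57.4 mm
- nut_wings (a point): Middle of the nut's wings, on its axis, 20 mm above its underside; axes as the nut's. Above the base, hub and two flat wings are 16 mm thick (grip across this y axis), from 8 to 35 mm above the underside, leaning outwards in a V, 60 mm from tip to tip at the top, the bolt's end between them
- file: round file, 230 mm long with its wooden handle, lying loose near the clamp; leave alone. Origin on the bench under the joint of handle and blade, blade along x
- oil: bottle of chain oil, 56 mm diameter, 120 mm tall, standing near the clamp; leave alone. Origin at the centre of its base
- spacer: loose steel spacer ring, 52 mm diameter, 12 mm high, lying near the clamp; leave alone. Origin at the centre of its base
- rest: Rigid rest of the folded bolt, on the clamp's foot. Its top edge, where the bolt lands, is 34 mm from the pivot, so a push of 1 N down on the nut loads it with about 2 N: 5 to 15 N on the nut, felt as a sharp rise over the 4 to 6 N that swinging takes, seats the bolt well. It marks over 50 N. Origin: the clamp's origin
- eyebolt: Hinged bolt, 12 mm thick, origin at its pivot, z along the bolt to its threaded end (72 mm away). The angle of z from vertical is 0 standing in the slot, grows as it swings out towards the clamp's +x and down, and is 1.40 rad where it meets its rest, a firm stop. Stiff pivot, 0.28 N m of friction; bolt and nut weigh 0.18 kg; it stays where it is left

How it is judged:
By the outcome, as a careful person would: the job done as asked, in the order asked, and still so for the second after the job is handed in, with the robot touching nothing.
It also fails if it takes over 72 s, if anything falls off the work surface, if the arm or the gripper's body presses on something with over 40 N, if the wrist force passes 120 N, or if a joint passes its speed limit or range.

ROBOT

A 7-joint arm with a two-finger parallel gripper is mounted at the origin on the work surface. World frame = base frame: x ahead of the robot, y to its left, z up, the work surface at z = 0. Lengths are in m, angles in rad, forces in N, time in s.
With the tool pointing down it reaches from about 0.4 to 0.875 m from the base axis. Payload 19.3 kg.
Tool frame: the origin (TCP) lies midway between the tips of the shut fingers; the grasp point (between the pads) lies bot.tcp_to_grasp behind it (bot.tcp_to_grasp is the distance from the TCP to the grasp point, in m); z points along the fingers, y is the line along which they close (so a half turn about z gives the same grasp; the last joint's range is limited). The gripper opens to 85 mm and grips with 20 to 120 N. Pads are 22 mm wide; open, the fingers measure 114 mm over their backs; the gripper's body (76 mm by 85 mm) begins 54 mm behind the grasp point. The pads swing forward as they close: fully open they stand 13 mm farther back than shut.
Start: joints at [-0.07, 0.521, -0.036, 1.599, 0.021, 1.021, -0.113], TCP at [0.625, -0, 0.231] pointing down, gripper open.
Joint ranges: [-2.91, 2.91], [-0.3, 2.13], [-1.5, 1.42], [0.17, 2.43], [-1.26, 4.41], [0.16, 1.93], [-2.52, 2.52]. Speed limits (rad/s): [1.89, 1.89, 2.39, 2.39, 3.01, 3.01, 3.01].

INTERFACE

Orientations are given as [roll, pitch, yaw] about the fixed x, y, z axes, in that order (R = Rz(yaw) Ry(pitch) Rx(roll)).
In Python, from workcell import observe, imaging, bot gives the robot as it stands.
- The arm moves only by the tool send_rows, never from a script. Its argument "plan" is text: rows parted by semicolons, each of 7 numbers parted by spaces: the shift along the tool's x, y, z in m, then the turn, a rotation vector about the tool's x, y, z in degrees, then the finger opening in m, from 0 to 0.0854. In form: dx dy dz rx ry rz claw; .... A call has 1 to 10 rows; each row is the pose to reach, as a shift and turn from the pose commanded when the call began, along the tool's axes at that moment; what a row does not reach only later rows make up. A row lasts 1/12 s, in which the tool goes at most 41.7 mm and 7.16 degrees, less where a joint would pass 70% of its speed; a pose out of reach is approached as far as the arm can. A call with a gripper value outside its range is refused whole. The fingers move at their own pace and stop on an object; "grip_force" is the grip in N (left out, the last holds). Time passes only in rows, so rows that repeat a pose let the fingers close. It gives the time, the measured TCP pose, the force, the opening and the grip force at its end, in the units of the state.
- observe(): the state, without advancing time (a new reading comes with each control period).
- imaging.grab_frame(name): name is "scene" or "side" or "wrist"; returns a dict with "color" (384x512x3 uint8, red, green, blue), "fx", "fy", "cx", "cy" (pixels), "eye" and "orientation" of the camera in the world; the wrist camera has in their place "tool_from_camera" (4x4, takes a point from camera to tool coordinates, whose origin is the TCP and whose axes are the flange's). Camera axes: x right, y down, z forward; pixel columns grow to the right and rows downward; lengths in m; the calibration is good to about 2 mm. A picture is of the moment at which its call begins: read the wrist's pose just before it. There is no depth.
- bot.job_done(): hands the job in; it is judged then, once.
The state is a dict: "clock": time; "qpos": joint angles; "qd": joint speeds; "joint_efforts": joint torques, N m; "position": TCP position; "tool_rot": TCP orientation; "force": force on the tool from outside, world axes, zero at the start; "moment": the same for the moment, N m; "grip_width": finger opening in m; "finger_force": force on a finger pad.
Only numpy, scipy, OpenCV 4.12 (cv2) and the standard library are available. Lean on these libraries where they do the work, as an engineer would, in place of code of your own. Each camera call takes 0.05 s, during which the arm holds its last target. There are 200 camera calls.

## Working session

There is one attempt and no reset: what is moved stays moved. The work goes in short steps, Python scripts to look and compute and a tool call to move; the robot and the scene stay as the last step left them, time stands still between calls to the robot, and variables do not carry over. Pictures are saved under pics/ and viewed, at most 10 in all, crops included, and the job is handed in when it is done.

Besides the shell and the picture viewer there is one more tool, called after ">>>" by a JSON object that holds its "method" and its "body", one argument or row to a line. send_rows: Moves the arm, as the interface text tells. Its arguments: {"type":"object","properties":{"plan":{"type":"string"},"grip_force":{"type":"number"}},"required":["plan"]}

```bash
mkdir -p pics; python3 - <<'E'
from workcell import observe, imaging, bot
import cv2,json,numpy as np
s=observe();print({k:np.round(v,4).tolist() for k,v in s.items()});print(bot.tcp_to_grasp)
for n in ["scene","side","wrist"]:
    f=imaging.grab_frame(n);cv2.imwrite(f"pics/{n}0.png",f["color"][:,:,::-1])
    print(n,{k:np.round(v,4).tolist() for k,v in f.items() if k!="color"})
a=[cv2.imread(f"pics/{n}0.png") for n in ["scene","side"]]
cv2.imwrite("pics/a0.png",cv2.resize(np.vstack(a),None,fx=0.78,fy=0.78))
E
```

```text
{'clock': 0.0, 'qpos': [-0.0702, 0.522, -0.0363, 1.6, 0.0212, 1.0211, -0.1128], 'qd': [0.0015, -0.0003, 0.0014, -0.0012, 0.0002, 0.0016, 0.0004], 'joint_efforts': [-0.0042, -92.711, 1.9776, -36.9928, 0.0176, 0.0082, -0.0001], 'position': [0.6247, -0.0, 0.2307], 'tool_rot': [-3.1405, 0.0001, 1.5708], 'force': [0.6967, 0.5414, 0.4191], 'moment': [-0.0049, 0.0326, -0.0577], 'finger_force': 0.0, 'grip_width': 0.0853}
0.0187
scene {'fx': 406.9542, 'fy': 406.9542, 'cx': 260.783, 'cy': 187.0827, 'eye': [1.155, -0.2425, 0.7887], 'orientation': [-2.3784, 0.0167, 1.0897]}
side {'fx': 362.3636, 'fy': 362.3636, 'cx': 250.5345, 'cy': 194.5372, 'eye': [0.1346, -0.5179, 0.6105], 'orientation': [-2.2077, 0.0183, -0.6677]}
wrist {'fx': 342.4298, 'fy': 342.4298, 'cx': 256.2905, 'cy': 188.3616, 'tool_from_camera': [[-0.0002, -0.9657, -0.2596, 0.065], [1.0, -0.0001, -0.0004, -0.0005], [0.0004, -0.2596, 0.9657, -0.1429], [0.0, 0.0, 0.0, 1.0]]}
```

View pics/scene0.png

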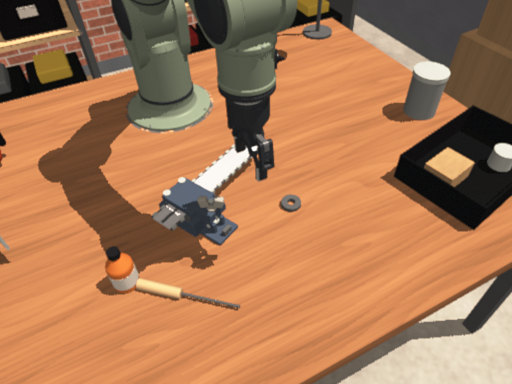

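View pics/side0.png

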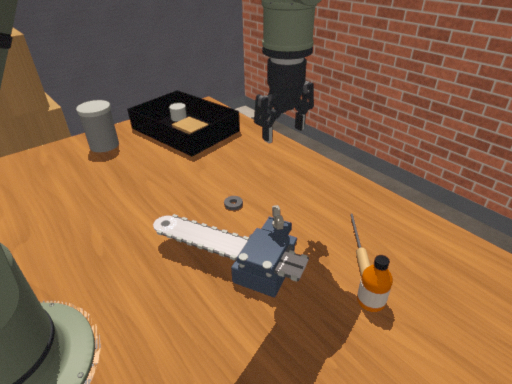

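View pics/wrist0.png

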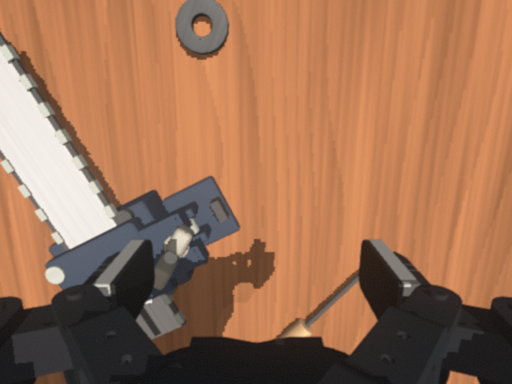

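The scene view shows the clamp at about (200,208), with its foot to the lower right at (222,230). In the wrist view the nut is near (175,252) and the foot's end corners are at (212,178) and (240,225). I'll enlarge these areas.

```bash
python3 - <<'E'
import cv2,numpy as np
w=cv2.imread("pics/wrist0.png");s=cv2.imread("pics/scene0.png");d=cv2.imread("pics/side0.png")
z=lambda i,x,y,W,H,k:cv2.resize(i[y:y+H,x:x+W],None,fx=k,fy=k,interpolation=cv2.INTER_CUBIC)
W=z(w,40,160,220,180,2); W=cv2.resize(w[160:340,40:260],(440,360)) 
S=z(s,145,165,100,90,4); D=z(d,225,195,90,100,4)
c=np.zeros((600,800,3),np.uint8)
c[:360,:400]=S; c[:400,420:780]=D
cv2.imwrite("pics/c1.png",c)
cv2.imwrite("pics/c2.png",z(w,40,165,210,180,3.33)[:600])
E
```

```text
(no output)
```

View pics/c1.png

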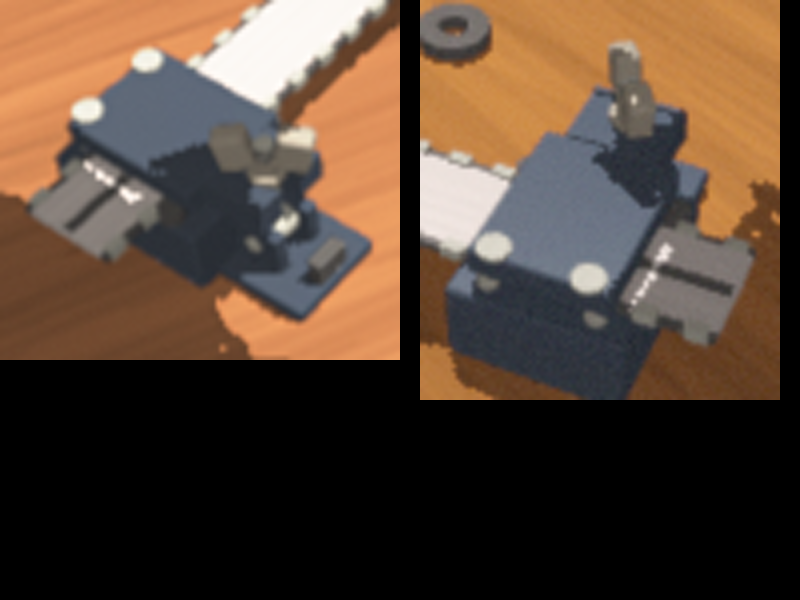

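View pics/c2.png

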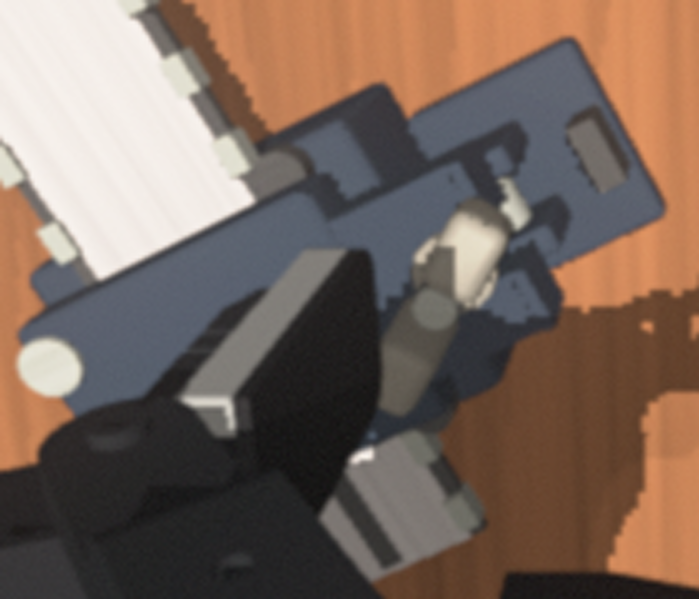

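The nut's wings run roughly along the clamp's y axis. In the wrist view the bolt end is at (170,257), the rest at (219,210) and the foot corners at (212,176) and (239,229). Next I'll fit the pose.

```bash
cat > h.py <<'E'
import numpy as np
from scipy.spatial.transform import Rotation as R
from scipy.optimize import least_squares
E_=lambda r:R.from_euler('xyz',r).as_matrix()
CAM={'s':(406.9542,260.783,187.0827,[1.155,-.2425,.7887],[-2.3784,.0167,1.0897]),
'd':(362.3636,250.5345,194.5372,[.1346,-.5179,.6105],[-2.2077,.0183,-.6677])}
TC=np.array([[-.0002,-.9657,-.2596,.065],[1,-.0001,-.0004,-.0005],[.0004,-.2596,.9657,-.1429]])
def proj(c,P,wp=None):
    if c=='w':
        f,cx,cy=342.4298,256.2905,188.3616
        Rt=E_(wp[1]); M=Rt@TC[:,:3]; e=Rt@TC[:,3]+wp[0]
    else:
        f,cx,cy,e,o=CAM[c]; M=E_(o)
    q=M.T@(np.asarray(P)-e); return np.array([f*q[0]/q[2]+cx,f*q[1]/q[2]+cy])
E
python3 - <<'E'
from h import *
wp=([.6247,0,.2307],[-3.1405,.0001,1.5708])
w=lambda u,v:(40+u/3.333,165+v/3.333)
s=lambda u,v:(145+u/4,165+v/4)
d=lambda u,v:(225+(u-420)/4,195+v/4)
# c, pixel, frame, point
H='h'
pts=[('w',w(572,38),'f',(46,1,12)),('w',w(662,212),'f',(46,-1,12)),('w',w(433,308),'c',(0,0,102)),
('w',w(597,145),'c',(39,0,29)),('w',w(330,215),'c',(-26,28,74.5)),
('s',s(372,242),'f',(46,1,12)),('s',s(300,312),'f',(46,-1,12)),('s',s(263,147),'c',(0,0,102)),('s',s(326,256),'c',(39,0,28)),
('w',w(480,225),'n',(28,0,108)),('w',w(400,392),'n',(-29,0,106)),('s',s(300,140),'n',(27,0,109)),('s',s(227,135),'n',(-27,0,109)),
('d',d(624,48),'n',(28,0,110)),('d',d(636,92),'n',(-28,0,110))]
def model(p):
    x,y,a,n,hw=p;out=[]
    for c,px,k,P in pts:
        P=np.array(P,float)/1000
        if k=='f':P[1]*=hw*1000
        ang=a+(n if k=='n' else 0)
        Q=R.from_euler('z',ang).apply(P)+[x,y,0]
        out.append(proj(c,Q,wp)-px)
    return np.array(out)
r=least_squares(lambda p:model(p).ravel(),[.65,-.1,-1,1.57,.03],loss='soft_l1')
print(r.x,np.degrees(r.x[2:4]),r.cost)
for p,e in zip(pts,model(r.x)):print(p[0],p[2:],e.round(1))
E
```

```text
[ 0.54983341 -0.06881507  0.46196478  0.58598835  0.03337667] [26.46863217 33.57465942] 19.278365805204157
w ('f', (46, 1, 12)) [ 0.7 -0.3]
w ('f', (46, -1, 12)) [ 1.8 -0.9]
w ('c', (0, 0, 102)) [ 1.  -1.4]
w ('c', (39, 0, 29)) [0.3 1.5]
w ('c', (-26, 28, 74.5)) [-0.1  0.1]
s ('f', (46, 1, 12)) [-0.4 -0.6]
s ('f', (46, -1, 12)) [-0.   0.3]
s ('c', (0, 0, 102)) [-0.4 -1.3]
s ('c', (39, 0, 28)) [-0.3 -0.6]
w ('n', (28, 0, 108)) [0.  0.1]
w ('n', (-29, 0, 106)) [-4.9  1.7]
s ('n', (27, 0, 109)) [ 1.9 -1.4]
s ('n', (-27, 0, 109)) [-3.6 -0.6]
d ('n', (28, 0, 110)) [-1.7 -2.4]
d ('n', (-28, 0, 110)) [0.5 2.8]
```

>>> {"method": "send_rows", "body": {
  "plan": "-0.02 -0.022 0.01 0 0 7 0.085; -0.04 -0.045 0.02 0 0 14 0.085; -0.06 -0.065 0.03 0 0 21 0.085; -0.069 -0.075 0.03 0 0 28 0.085; -0.069 -0.075 0.03 0 0 30 0.085; -0.069 -0.075 0.03 0 0 30 0.085; -0.069 -0.075 0.03 0 0 30 0.085"
}}

```text
clock: 0.73
position: [0.5502, -0.0686, 0.2013]
tool_rot: [-3.142, -0.0, 1.049]
force: [-0.6, 0.9, -0.3]
grip_width: 0.0848
finger_force: 0.0
```

```bash
python3 - <<'E'
from workcell import observe, imaging
import cv2,numpy as np
from h import *
s=observe();print({k:np.round(s[k],4).tolist() for k in ['clock','qpos','position','tool_rot','force','moment']})
f=imaging.grab_frame("wrist");g=f["color"][:,:,::-1];cv2.imwrite("pics/w1.png",g)
cv2.imwrite("pics/w1c.png",cv2.resize(g[100:384,120:400],(784,795),interpolation=cv2.INTER_CUBIC)[:600])
wp=(s['position'],s['tool_rot'])
for P in [(.55,-.069,.102),(.55,-.069,.074)]:print(proj('w',P,wp))
E
```

```text
{'clock': 0.7333, 'qpos': [-0.0519, 0.447, 0.0938, 1.8241, -0.053, 0.8729, -0.4545], 'position': [0.5502, -0.0686, 0.2013], 'tool_rot': [-3.1416, -0.0001, 1.0494], 'force': [-0.5526, 0.9226, -0.3158], 'moment': [0.0452, 0.0607, 0.0238]}
[257.1583668  188.75972992]
[257.08886269 179.7684227 ]
```

View pics/w1c.png

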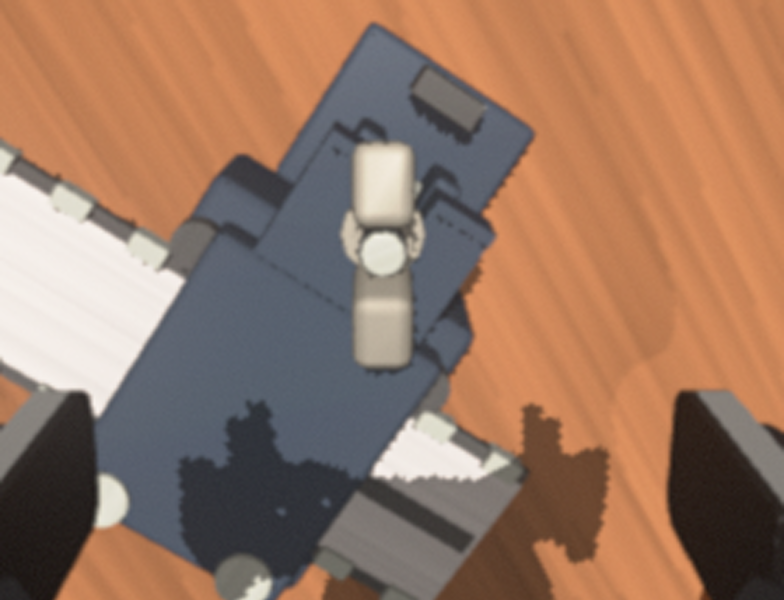

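The nut shows at crop (383,254), which is frame (256.8,190.7). That is within 2 px of the prediction, and the wings line up with tool x. The clamp's foot is to the upper right. Next I'll descend and grip.

>>> {"method": "send_rows", "body": {
  "plan": "-0.001 0 0.03 0 0 0 0.085; -0.001 0 0.06 0 0 0 0.085; -0.001 0 0.09 0 0 0 0.085; -0.001 0 0.11 0 0 0 0.085; -0.001 0 0.119 0 0 0 0.085; -0.001 0 0.119 0 0 0 0.04; -0.001 0 0.119 0 0 0 0.01; -0.001 0 0.119 0 0 0 0.01; -0.001 0 0.119 0 0 0 0.01; -0.001 0 0.119 0 0 0 0.01",
  "grip_force": 60
}}

```text
clock: 1.62
position: [0.5501, -0.0699, 0.0834]
tool_rot: [3.14, -0.001, 1.047]
force: [-0.5, -0.2, 0.1]
grip_width: 0.0245
finger_force: 0.0
```

>>> {"method": "send_rows", "body": {
  "plan": "0 0 0 0 0 0 0.01; 0 0 0 0 0 0 0.01; 0 0 0 0 0 0 0.01; 0 0 0 0 0 0 0.01"
}}

```text
clock: 1.95
position: [0.5498, -0.0698, 0.0832]
tool_rot: [3.141, -0.001, 1.047]
force: [-2.2, 0.5, 10.1]
grip_width: 0.0144
finger_force: 58.3
```

>>> {"method": "send_rows", "body": {
  "plan": "0 0 -0.0005 0 0 -6 0.01; 0 0 -0.0008 0 0 -12 0.01; 0 0 -0.001 0 0 -18 0.01; 0 0 -0.0013 0 0 -24 0.01; 0 0 -0.0015 0 0 -30 0.01; 0 0 -0.0015 0 0 -30 0.01"
}}

```text
clock: 2.45
position: [0.5498, -0.0699, 0.0845]
tool_rot: [3.141, -0.0, 1.578]
force: [-0.5, 1.9, 6.7]
grip_width: 0.0146
finger_force: 58.5
```

```bash
cat > st.py <<'E'
from workcell import observe
import numpy as np
s=observe();print({k:np.round(s[k],3).tolist() for k in ['clock','qpos','position','tool_rot','force','moment','grip_width','finger_force']})
E
python3 st.py
```

```text
{'clock': 2.45, 'qpos': [0.074, 0.612, -0.075, 1.901, 0.072, 0.63, -0.039], 'position': [0.55, -0.07, 0.084], 'tool_rot': [3.141, -0.0, 1.578], 'force': [-0.519, 1.922, 6.678], 'moment': [0.378, 0.319, 0.029], 'grip_width': 0.015, 'finger_force': 58.506}
```

>>> {"method": "send_rows", "body": {
  "plan": "0 0 -0.0004 0 0 -6 0.01; 0 0 -0.0007 0 0 -12 0.01; 0 0 -0.001 0 0 -18 0.01; 0 0 -0.0012 0 0 -24 0.01; 0 0 -0.0015 0 0 -30 0.01; 0 0 -0.0017 0 0 -36 0.01; 0 0 -0.002 0 0 -42 0.01; 0 0 -0.0022 0 0 -48 0.01; 0 0 -0.0025 0 0 -54 0.01; 0 0 -0.0027 0 0 -60 0.01"
}}

```text
clock: 3.28
position: [0.5498, -0.0697, 0.0869]
tool_rot: [3.141, 0.001, 2.623]
force: [0.5, 2.5, -0.0]
grip_width: 0.0146
finger_force: 58.8
```

>>> {"method": "send_rows", "body": {
  "plan": "0 0 -0.0003 0 0 -6 0.01; 0 0 -0.0005 0 0 -12 0.01; 0 0 -0.0008 0 0 -18 0.01; 0 0 -0.001 0 0 -24 0.01; 0 0 -0.0012 0 0 -28 0.01; 0 0 -0.0012 0 0 -28 0.01"
}}

```text
clock: 3.78
position: [0.5498, -0.0697, 0.088]
tool_rot: [3.141, 0.001, 3.11]
force: [0.6, 3.1, 3.5]
grip_width: 0.0149
finger_force: 59.0
```

```bash
python3 st.py
```

```text
{'clock': 3.783, 'qpos': [0.366, 0.646, -0.483, 1.884, 0.439, 0.717, 1.168], 'position': [0.55, -0.07, 0.088], 'tool_rot': [3.141, 0.001, 3.11], 'force': [0.638, 3.12, 3.481], 'moment': [0.597, 0.009, 0.013], 'grip_width': 0.015, 'finger_force': 59.033}
```

>>> {"method": "send_rows", "body": {
  "plan": "0 0 0 0 0 0 0.085; 0 0 0 0 0 0 0.085; 0 0 0 0 0 0 0.085; 0 0 0 0 0 0 0.085; 0 0 0 0 0 0 0.085; 0 0 0 0 0 0 0.085; 0 0 -0.02 0 0 0 0.085; 0 0 -0.05 0 0 0 0.085; 0 0 -0.05 0 0 0 0.085"
}}

```text
clock: 4.53
position: [0.5514, -0.0697, 0.1418]
tool_rot: [-3.141, 0.005, 3.106]
force: [0.6, 0.3, 0.6]
grip_width: 0.0849
finger_force: 0.0
```

>>> {"method": "send_rows", "body": {
  "plan": "0 0 0 0 0 7 0.085; 0 0 0 0 0 14 0.085; 0 0 0 0 0 21 0.085; 0 0 0 0 0 28 0.085; 0 0 0 0 0 35 0.085; 0 0 0 0 0 42 0.085; 0 0 0 0 0 49 0.085; 0 0 0 0 0 56 0.085; 0 0 0 0 0 63 0.085; 0 0 0 0 0 70 0.085"
}}

```text
clock: 5.37
position: [0.5495, -0.0699, 0.1377]
tool_rot: [3.141, 0.0, 1.879]
force: [0.2, 0.5, 0.3]
grip_width: 0.0849
finger_force: 0.0
```

>>> {"method": "send_rows", "body": {
  "plan": "0 0 0 0 0 7 0.085; 0 0 0 0 0 14 0.085; 0 0 0 0 0 21 0.085; 0 0 0 0 0 28 0.085; 0 0 0 0 0 35 0.085; 0 0 0 0 0 42 0.085; 0 0 0 0 0 49 0.085; 0 0 0 0 0 56 0.085; 0 0 0 0 0 63 0.085; 0 0 0 0 0 70 0.085"
}}

```text
clock: 6.2
position: [0.5496, -0.0698, 0.1378]
tool_rot: [3.141, -0.0, 0.657]
force: [1.1, -1.1, -0.2]
grip_width: 0.0849
finger_force: 0.0
```

>>> {"method": "send_rows", "body": {
  "plan": "0 0 0 0 0 7 0.085; 0 0 0 0 0 14 0.085; 0 0 0 0 0 21 0.085; 0 0 0 0 0 28 0.085; 0 0 0 0 0 35 0.085; 0 0 0 0 0 40 0.085; 0 0 0 0 0 40 0.085; 0 0 0 0 0 40 0.085"
}}

```text
clock: 6.87
position: [0.5495, -0.0697, 0.1376]
tool_rot: [3.141, 0.0, -0.032]
force: [-0.4, -0.3, -0.6]
grip_width: 0.0851
finger_force: 0.0
```

```bash
python3 st.py; python3 - <<'E'
from workcell import observe, imaging
import cv2
from h import *
s=observe();f=imaging.grab_frame("wrist");g=f["color"][:,:,::-1]
cv2.imwrite("pics/w2.png",g[60:384,60:460].repeat(1,0))
wp=(s['position'],s['tool_rot'])
print(proj('w',(.55,-.07,.102),wp)-[60,60])
E
```

```text
{'clock': 6.867, 'qpos': [-0.2, 0.553, 0.305, 1.886, -0.236, 0.737, -1.365], 'position': [0.55, -0.07, 0.138], 'tool_rot': [3.141, 0.0, -0.032], 'force': [-0.437, -0.335, -0.59], 'moment': [-0.023, -0.022, 0.0], 'grip_width': 0.085, 'finger_force': 0.0}
[197.85983718 157.22640051]
```

View pics/w2.png

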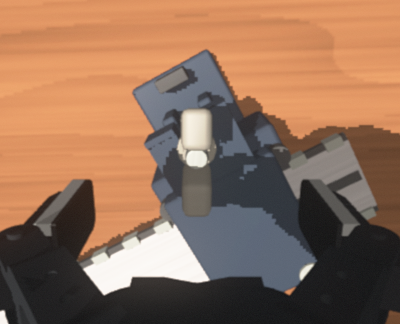

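The wings at (197,165) line up with tool x and are centred, so I'll regrip.

>>> {"method": "send_rows", "body": {
  "plan": "0 0 0.025 0 0 0 0.085; 0 0 0.045 0 0 0 0.085; 0 0 0.049 0 0 0 0.085; 0 0 0.049 0 0 0 0.04; 0 0 0.049 0 0 0 0.01; 0 0 0.049 0 0 0 0.01; 0 0 0.049 0 0 0 0.01; 0 0 0.049 0 0 0 0.01; 0 0 0.049 0 0 0 0.01; 0 0 0.049 0 0 0 0.01"
}}

```text
clock: 7.75
position: [0.5499, -0.0698, 0.0893]
tool_rot: [-3.141, -0.001, -0.035]
force: [-0.5, 0.8, 8.5]
grip_width: 0.0147
finger_force: 58.6
```

>>> {"method": "send_rows", "body": {
  "plan": "0 0 0 0 0 0 0.01; 0 0 0 0 0 0 0.01; 0 0 0 0 0 0 0.01; 0 0 0 0 0 0 0.01"
}}

```text
clock: 8.08
position: [0.5499, -0.0698, 0.0893]
tool_rot: [-3.141, -0.001, -0.035]
force: [-1.5, 0.5, 8.2]
grip_width: 0.0144
finger_force: 58.6
```

>>> {"method": "send_rows", "body": {
  "plan": "0 0 -0.0005 0 0 -6 0.01; 0 0 -0.0008 0 0 -12 0.01; 0 0 -0.001 0 0 -18 0.01; 0 0 -0.0013 0 0 -24 0.01; 0 0 -0.0015 0 0 -30 0.01; 0 0 -0.0018 0 0 -36 0.01; 0 0 -0.002 0 0 -42 0.01; 0 0 -0.0023 0 0 -48 0.01; 0 0 -0.0025 0 0 -54 0.01; 0 0 -0.0028 0 0 -60 0.01"
}}

```text
clock: 8.92
position: [0.5498, -0.0697, 0.0919]
tool_rot: [3.141, -0.001, 1.017]
force: [-0.5, 0.9, 2.6]
grip_width: 0.0148
finger_force: 58.5
```

```bash
python3 st.py
```

```text
{'clock': 8.917, 'qpos': [0.03, 0.601, -0.015, 1.9, 0.014, 0.64, -0.547], 'position': [0.55, -0.07, 0.092], 'tool_rot': [3.141, -0.001, 1.017], 'force': [-0.491, 0.888, 2.582], 'moment': [0.447, 0.056, -0.215], 'grip_width': 0.015, 'finger_force': 58.46}
```

>>> {"method": "send_rows", "body": {
  "plan": "0 0 -0.0003 0 0 -6 0.01; 0 0 -0.0005 0 0 -12 0.01; 0 0 -0.0008 0 0 -18 0.01; 0 0 -0.001 0 0 -24 0.01; 0 0 -0.0013 0 0 -30 0.01; 0 0 -0.0015 0 0 -36 0.01; 0 0 -0.0018 0 0 -42 0.01; 0 0 -0.0018 0 0 -42 0.01"
}}

```text
clock: 9.58
position: [0.5498, -0.0697, 0.0937]
tool_rot: [3.141, -0.0, 1.751]
force: [0.3, 2.1, 4.4]
grip_width: 0.0144
finger_force: 58.8
```

```bash
python3 st.py
```

```text
{'clock': 9.583, 'qpos': [0.175, 0.603, -0.215, 1.891, 0.196, 0.667, 0.022], 'position': [0.55, -0.07, 0.094], 'tool_rot': [3.141, -0.0, 1.751], 'force': [0.349, 2.063, 4.405], 'moment': [0.624, 0.108, 0.02], 'grip_width': 0.014, 'finger_force': 58.773}
```

>>> {"method": "send_rows", "body": {
  "plan": "0 0 -0.0003 0 0 -6 0.01; 0 0 -0.0005 0 0 -12 0.01; 0 0 -0.0007 0 0 -16 0.01; 0 0 -0.0007 0 0 -16 0.01"
}}

```text
clock: 9.92
position: [0.5497, -0.0697, 0.0943]
tool_rot: [3.141, -0.0, 2.025]
force: [-1.3, 3.1, 6.0]
grip_width: 0.0144
finger_force: 58.9
```

```bash
python3 st.py
```

```text
{'clock': 9.917, 'qpos': [0.228, 0.608, -0.288, 1.888, 0.26, 0.681, 0.239], 'position': [0.55, -0.07, 0.094], 'tool_rot': [3.141, -0.0, 2.025], 'force': [-1.256, 3.053, 6.043], 'moment': [0.663, 0.06, -0.009], 'grip_width': 0.014, 'finger_force': 58.899}
```

>>> {"method": "send_rows", "body": {
  "plan": "0 0 0 0 0 0 0.085; 0 0 0 0 0 0 0.085; 0 0 0 0 0 0 0.085; 0 0 0 0 0 0 0.085; 0 0 0 0 0 0 0.085; 0 0 0 0 0 0 0.085; 0 0 -0.02 0 0 0 0.085; 0 0 -0.05 0 0 0 0.085; 0 0 -0.06 0 0 0 0.085; 0 0 -0.06 0 0 0 0.085"
}}

```text
clock: 10.75
position: [0.5508, -0.07, 0.1565]
tool_rot: [3.138, 0.002, 2.024]
force: [0.4, -0.2, -0.3]
grip_width: 0.085
finger_force: 0.0
```

>>> {"method": "send_rows", "body": {
  "plan": "0 -0.01 0 0 0 7 0; 0 -0.02 0 0 0 14 0; 0 -0.032 0 0 0 21 0; 0 -0.032 0 0 0 28 0; 0 -0.032 0 0 0 35 0; 0 -0.032 0 0 0 42 0; 0 -0.032 0 0 0 49 0; 0 -0.032 0 0 0 56 0; 0 -0.032 0 0 0 63 0; 0 -0.032 0 0 0 70 0"
}}

```text
clock: 11.58
position: [0.5204, -0.084, 0.1533]
tool_rot: [-3.141, 0.001, 0.796]
force: [-0.2, 0.0, -0.2]
grip_width: -0.0001
finger_force: 0.0
```

>>> {"method": "send_rows", "body": {
  "plan": "0 0 0 0 0 7 0; 0 0 0 0 0 14 0; 0 0 0 0 0 19.5 0; 0 0 0 0 0 19.5 0; 0 0 0 0 0 19.5 0"
}}

```text
clock: 12.0
position: [0.5205, -0.0838, 0.1534]
tool_rot: [3.142, 0.001, 0.466]
force: [-0.1, -0.1, 0.1]
grip_width: -0.0
finger_force: 0.0
```

```bash
python3 st.py; python3 - <<'E'
from workcell import observe, imaging
import cv2,numpy as np
from h import *
s=observe();wp=(s['position'],s['tool_rot'])
ims=[imaging.grab_frame(n)["color"][:,:,::-1] for n in ("wrist","side")]
z=lambda i,x,y,W,H,k:cv2.resize(i[y:y+H,x:x+W],None,fx=k,fy=k,interpolation=cv2.INTER_CUBIC)
cv2.imwrite("pics/w3.png",np.hstack([z(ims[0],130,60,250,324,1.6)[:518],z(ims[1],220,150,100,130,3.987)[:518]]))
c=np.array([.55,-.07]);u=np.array([np.cos(.462),np.sin(.462)])
print((proj('w',(.55,-.07,.102),wp)-[130,60])*1.6, (proj('w',(*(c+.039*u),.029),wp)-[130,60])*1.6)
print(u@(np.array(s['position'][:2])-c))
E
```

```text
{'clock': 12.0, 'qpos': [-0.016, 0.474, 0.083, 1.934, -0.056, 0.737, -1.005], 'position': [0.52, -0.084, 0.153], 'tool_rot': [3.142, 0.001, 0.466], 'force': [-0.145, -0.135, 0.147], 'moment': [-0.042, 0.022, 0.025], 'grip_width': -0.0, 'finger_force': 0.0}
[206.34274969 151.85742752] [205.70007881  43.34861015]
-0.032553757903934256
```

View pics/w3.png

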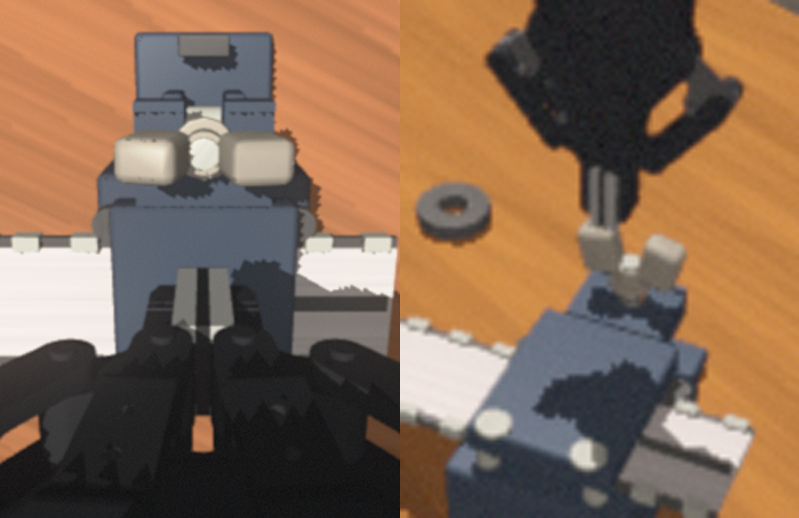

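The wings lie along the clamp's y axis, and the nut has clearly risen. The shut fingers are centred behind it: bolt at (205,155), rest at (203,45). Next I'll descend and start pushing.

>>> {"method": "send_rows", "body": {
  "plan": "0 0 0.02 0 0 0 0; 0 0 0.04 0 0 0 0; 0 0 0.053 0 0 0 0; 0.005 0 0.053 0 0 0 0; 0.01 0 0.053 0 0 0 0; 0.013 0 0.053 0 0 0 0; 0.016 0 0.053 0 0 0 0; 0.019 0 0.053 0 0 0 0; 0.022 0 0.053 0 0 0 0; 0.025 0 0.053 0 0 0 0"
}}

```text
clock: 12.93
position: [0.5435, -0.0728, 0.1014]
tool_rot: [3.141, -0.0, 0.462]
force: [-3.0, -1.4, 3.0]
grip_width: 0.0
finger_force: 2.0
```

```bash
python3 st.py
```

```text
{'clock': 12.933, 'qpos': [-0.028, 0.581, 0.073, 1.914, -0.067, 0.648, -1.022], 'position': [0.543, -0.073, 0.101], 'tool_rot': [3.141, -0.0, 0.462], 'force': [-3.031, -1.372, 2.99], 'moment': [-0.355, 0.644, -0.026], 'grip_width': 0.0, 'finger_force': 2.039}
```

>>> {"method": "send_rows", "body": {
  "plan": "0.004 0 0 0 0 0 0; 0.007 0 0.0007 0 0 0 0; 0.010 0 0.001 0 0 0 0; 0.013 0 0.002 0 0 0 0; 0.016 0 0.003 0 0 0 0; 0.019 0 0.0036 0 0 0 0; 0.022 0 0.0048 0 0 0 0; 0.0246 0 0.006 0 0 0 0"
}}

```text
clock: 13.6
position: [0.5655, -0.0616, 0.0949]
tool_rot: [3.141, -0.0, 0.463]
force: [-2.0, -1.6, 4.1]
grip_width: -0.0001
finger_force: 1.9
```

>>> {"method": "send_rows", "body": {
  "plan": "0.003 0 0.0013 0 0 0 0; 0.0055 0 0.0027 0 0 0 0; 0.008 0 0.004 0 0 0 0; 0.0108 0 0.0058 0 0 0 0; 0.0135 0 0.0077 0 0 0 0; 0.0157 0 0.0095 0 0 0 0; 0.018 0 0.0114 0 0 0 0; 0.0204 0 0.0135 0 0 0 0"
}}

```text
clock: 14.27
position: [0.5837, -0.0525, 0.0813]
tool_rot: [3.142, -0.0, 0.462]
force: [-0.4, 0.1, 5.1]
grip_width: -0.0001
finger_force: 1.8
```

```bash
python3 st.py; python3 - <<'E'
from workcell import imaging
import cv2,numpy as np
ims=[imaging.grab_frame(n)["color"][:,:,::-1] for n in ("scene","side")]
z=lambda i,x,y,W,H,k:cv2.resize(i[y:y+H,x:x+W],None,fx=k,fy=k,interpolation=cv2.INTER_CUBIC)
cv2.imwrite("pics/w4.png",np.hstack([z(ims[0],150,140,100,130,3.99),z(ims[1],225,170,100,130,3.99)]))
E
```

```text
{'clock': 14.267, 'qpos': [-0.062, 0.659, 0.073, 1.823, -0.072, 0.663, -1.056], 'position': [0.584, -0.053, 0.081], 'tool_rot': [3.142, -0.0, 0.462], 'force': [-0.435, 0.06, 5.072], 'moment': [-0.046, 0.082, 0.018], 'grip_width': -0.0, 'finger_force': 1.845}
```

View pics/w4.png

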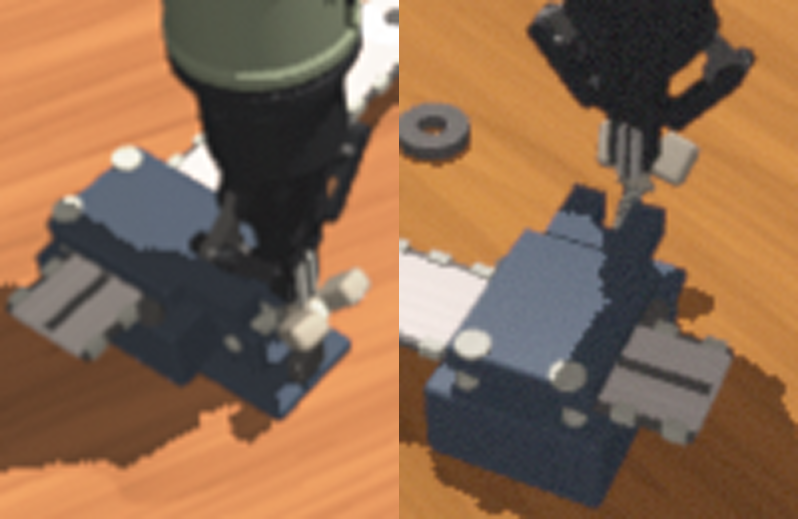

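The bolt is out of the slot, leaning about 50° with the fingers riding on the back of the nut. Next I'll carry on along the arc.

>>> {"method": "send_rows", "body": {
  "plan": "0.0022 0 0.002 0 0 0 0; 0.0042 0 0.0042 0 0 0 0; 0.0063 0 0.0066 0 0 0 0; 0.0081 0 0.009 0 0 0 0; 0.01 0 0.0115 0 0 0 0; 0.0115 0 0.0141 0 0 0 0; 0.013 0 0.0167 0 0 0 0; 0.0146 0 0.0194 0 0 0 0; 0.0155 0 0.0215 0 0 0 0"
}}

```text
clock: 15.12
position: [0.5979, -0.0455, 0.0599]
tool_rot: [3.141, -0.001, 0.463]
force: [2.6, 1.5, 6.3]
grip_width: -0.0001
finger_force: 2.9
```

>>> {"method": "send_rows", "body": {
  "plan": "0.0006 0 0.0013 0 0 0 0; 0.0011 0 0.0025 0 0 0 0; 0.0015 0 0.0036 0 0 0 0; 0.002 0 0.005 0 0 0 0; 0.0024 0 0.006 0 0 0 0; 0.0024 0 0.006 0 0 0 0"
}}

```text
clock: 15.62
position: [0.6001, -0.0443, 0.054]
tool_rot: [3.141, -0.001, 0.463]
force: [3.0, 2.1, 5.3]
grip_width: -0.0001
finger_force: 2.2
```

>>> {"method": "send_rows", "body": {
  "plan": "0.0003 0 0.001 0 0 0 0; 0.0006 0 0.002 0 0 0 0; 0.0009 0 0.0025 0 0 0 0; 0.0009 0 0.003 0 0 0 0; 0.0009 0 0.003 0 0 0 0"
}}

```text
clock: 16.03
position: [0.6005, -0.0442, 0.051]
tool_rot: [3.141, -0.001, 0.463]
force: [2.1, 1.3, 4.9]
grip_width: -0.0
finger_force: 2.5
```

>>> {"method": "send_rows", "body": {
  "plan": "0.0002 0 0.0005 0 0 0 0; 0.0003 0 0.001 0 0 0 0; 0.0003 0 0.001 0 0 0 0"
}}

```text
clock: 16.28
position: [0.6009, -0.0441, 0.0502]
tool_rot: [3.141, -0.001, 0.462]
force: [1.6, 2.1, 8.9]
grip_width: -0.0001
finger_force: 4.2
```

>>> {"method": "send_rows", "body": {
  "plan": "0 0 0.0003 0 0 0 0; 0 0 0.0003 0 0 0 0; 0 0 0.0003 0 0 0 0"
}}

```text
clock: 16.53
position: [0.6009, -0.0441, 0.0501]
tool_rot: [3.141, -0.001, 0.462]
force: [1.7, 2.8, 9.4]
grip_width: 0.0
finger_force: 4.8
```

>>> {"method": "send_rows", "body": {
  "plan": "0 0 0.0004 0 0 0 0; 0 0 0.0004 0 0 0 0; 0 0 0.0004 0 0 0 0; 0 0 0.0004 0 0 0 0; 0 0 0.0004 0 0 0 0; 0 0 0.0004 0 0 0 0; 0 0 0.0004 0 0 0 0; 0 0 0.0004 0 0 0 0"
}}

```text
clock: 17.2
position: [0.601, -0.044, 0.0498]
tool_rot: [3.141, -0.001, 0.463]
force: [1.8, 1.9, 11.2]
grip_width: -0.0001
finger_force: 5.9
```

>>> {"method": "send_rows", "body": {
  "plan": "0 0 0.0006 0 0 0 0; 0 0 0.0006 0 0 0 0; 0 0 0.0006 0 0 0 0; 0 0 0.0006 0 0 0 0; 0 0 0.0006 0 0 0 0; 0 0 0.0006 0 0 0 0"
}}

```text
clock: 17.7
position: [0.6012, -0.044, 0.0495]
tool_rot: [3.141, -0.001, 0.463]
force: [1.1, 2.5, 15.4]
grip_width: 0.0
finger_force: 7.6
```

Force rises sharply to 15 N with almost no movement, so the bolt is seated. I'll let go straight up.

>>> {"method": "send_rows", "body": {
  "plan": "0 0 -0.002 0 0 0 0; 0 0 -0.01 0 0 0 0; 0 0 -0.03 0 0 0 0; 0 0 -0.06 0 0 0 0; 0 0 -0.09 0 0 0 0; 0 0 -0.12 0 0 0 0; 0 0 -0.15 0 0 0 0; 0 0 -0.15 0 0 0 0; 0 0 -0.15 0 0 0 0"
}}

```text
clock: 18.45
position: [0.6007, -0.0444, 0.2003]
tool_rot: [3.141, -0.002, 0.462]
force: [-0.6, -0.9, -0.9]
grip_width: 0.0001
finger_force: 0.0
```

```bash
python3 st.py; python3 - <<'E'
from workcell import imaging
import cv2,numpy as np
ims=[imaging.grab_frame(n)["color"][:,:,::-1] for n in ("scene","side")]
z=lambda i,x,y,W,H,k:cv2.resize(i[y:y+H,x:x+W],None,fx=k,fy=k,interpolation=cv2.INTER_CUBIC)
cv2.imwrite("pics/w5.png",np.hstack([z(ims[0],90,130,220,200,1.8),z(ims[1],210,150,200,200,1.8)]))
E
```

```text
{'clock': 18.45, 'qpos': [-0.093, 0.52, 0.098, 1.7, -0.061, 0.922, -1.079], 'position': [0.601, -0.044, 0.2], 'tool_rot': [3.141, -0.002, 0.462], 'force': [-0.579, -0.938, -0.948], 'moment': [-0.009, -0.026, 0.0], 'grip_width': 0.0, 'finger_force': 0.0}
```

View pics/w5.png

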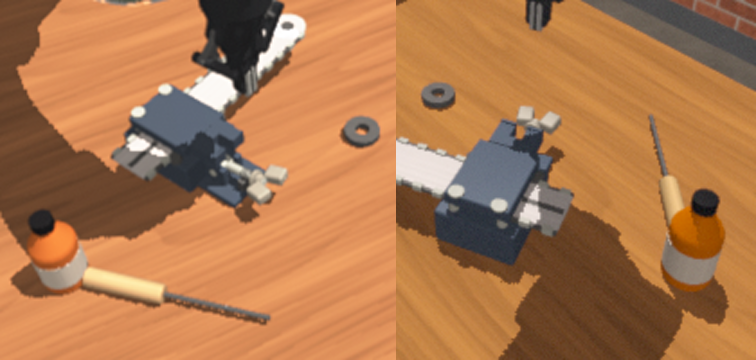

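The bolt lies folded on its rest, with the nut at left-panel (265,183). The bottle, file and spacer look undisturbed, and the arm is clear.

```bash
python3 -c "
from workcell import bot
print(bot.job_done())"
```

```text
the job is handed in; nothing more can be done
None
```

The job is handed in at about 18 s of the 72 s: I backed the wing nut off about 235° (roughly 10 mm), swung the bolt out of the lug, folded it onto its rest and pressed it there, ending at a reading of about 15 N, the top of the gentle range; the arm is clear and the bottle, file and spacer look undisturbed.

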